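# Sweep the press discs into their caddy

### The job

Sweep the three loose cookie-press discs (orange, blue and green) along the oak top into the three-sided steel caddy, so that each lies flat and wholly inside its mouth. Push them gently with the fingertips or the outside of the fingers: do not pinch them, press hard on them or lift them off the wood. Leave everything else on the sideboard where it is and finish with the hand clear.

Things in the scene. Friction and masses are not known exactly. Their poses are not given: they have to be found in the camera images.
- disc_orange: loose plastic pattern disc of the cookie press (orange, white flower of dots on top), 48 mm across, 10 mm thick, about 30 g, lying flat on the sideboard between the robot and the caddy; it slides and does not roll. Origin: centre of its underside, z axis up; its yaw means nothing
- disc_blue: loose plastic pattern disc of the cookie press (blue, white six-armed star on top), 48 mm across, 10 mm thick, about 30 g, lying flat on the sideboard between the robot and the caddy; it slides and does not roll. Origin: centre of its underside, z axis up; its yaw means nothing
- disc_green: loose plastic pattern disc of the cookie press (green, white ring on top), 48 mm across, 10 mm thick, about 30 g, lying flat on the sideboard between the robot and the caddy; it slides and does not roll. Origin: centre of its underside, z axis up; its yaw means nothing
- caddy: low U-shaped steel frame, fixed: three walls 20 mm high, 8 mm thick, no floor (bare oak, no step), no wall on its mouth side. Inside 140 mm deep (x) by 190 mm wide (y). Origin: centre of the inside, at sideboard height; x points from mouth to back wall: mouth line at x = -70 mm (robot side), back wall's inner face at +70 mm, side walls' at y = +95 and -95 mm. x is within 0.35 rad of world x
- stamp: wooden kahk stamp standing on its face, dark wood, 48 mm across, 60 mm tall; bystander. Origin: centre of its underside. To be left where it is
- tin: small round spice can standing up, 46 mm across, 58 mm tall; bystander. Origin: centre of its underside. (Taller fixed things stand well outside the work: a white cookie press, 245 mm, and a white pot, 137 mm, over 0.4 m to the right of the x axis; a steel cake stand, 300 mm, over 0.4 m to the left). To be left where it is
- bowl: blue glass bowl, 140 mm across the rim, 60 mm tall; bystander. Origin: centre of its underside. To be left where it is
- tongs: red plastic tongs lying flat, about 205 mm long along their x axis, up to 85 mm wide, 14 mm high; bystander. Origin: about the middle of their length, on the sideboard. To be left where it is
Not all that is in view belongs to the job. Several things have the shape of the disc_orange; the one meant has the colours described above. Several things have the shape of the disc_green; the one meant has the colours described above.

How it is judged:
At the end, for the whole second after the job is handed in: All three discs lie at rest and flat on the sideboard (underside below 4 mm, tilt under 0.1 rad) inside the caddy's walls and wholly past its mouth line (up to 3 mm may stick out), not on top of one another; every bystander stands within 20 mm of its start and upright (within 0.2 rad) (x of disc_orange in the frame of caddy between -0.049 and 0.07 m and y of disc_orange in the frame of caddy between -0.095 and 0.095 m and height (world z) of each of disc_orange, disc_blue, disc_green below 0.004 m and angle between each of disc_orange, disc_blue, disc_green's own z axis and vertical below 0.1 rad and linear speed of each of disc_orange, disc_blue, disc_green below 0.02 m/s and x of disc_blue in the frame of caddy between -0.049 and 0.07 m and y of disc_blue in the frame of caddy between -0.095 and 0.095 m and x of disc_green in the frame of caddy between -0.049 and 0.07 m and y of disc_green in the frame of caddy between -0.095 and 0.095 m and distance of each of stamp, tin, bowl, tongs from where it was at the start of the episode below 0.02 m and angle between each of stamp, tin, bowl, tongs's own z axis and vertical below 0.2 rad); the robot touches nothing.
It fails at once if a disc is lifted, carried or flipped up (its origin more than 15 mm above the sideboard) (height (world z) of any of disc_orange, disc_blue, disc_green above 0.015 m).
It fails at once if a disc is pinched or pressed hard (more than 15 N between the fingers and it) (contact force between the fingers and disc_orange above 15 N or contact force between the fingers and disc_blue above 15 N or contact force between the fingers and disc_green above 15 N).
It fails at once if a bystander is moved more than 20 mm (distance of any of stamp, tin, bowl, tongs from where it was at the start of the episode above 0.02 m).
It also fails if it takes over 72 s, if anything falls off the work surface, if the arm or the gripper's body presses on something with over 40 N, if the wrist force passes 120 N, or if a joint passes its speed limit or range.

### The arm

A 6-joint arm with a two-finger parallel gripper is mounted at the origin on the work surface. World frame = base frame: x ahead of the robot, y to its left, z up, the work surface at z = 0. Lengths are in m, angles in rad, forces in N, time in s.
With the tool pointing down it reaches from about 0.3 to 0.875 m from the base axis. Payload 6.4 kg.
Tool frame: the origin (TCP) lies at the very end of the fingers, on their centre line; the grasp point (between the pads) lies 19 mm behind it; z points along the fingers, y is the line along which they close (so a half turn about z gives the same grasp; the last joint's range is limited). The gripper opens to 88 mm and grips with 3 to 60 N. Pads are 18 mm wide; open, the fingers measure 123 mm over their backs; the gripper's body (75 mm by 187 mm) begins 45 mm behind the grasp point.
Start: joints at [-1.458, 0.181, 1.607, -0, 1.354, -0.206], TCP at [0.18, -0.546, 0.239] pointing down, gripper open.
Joint ranges: [-2.99, 2.99], [-0.89, 2.07], [0.3, 2.58], [-1.14, 4.28], [0, 2.63], [-3.12, 3.12]. Speed limits (rad/s): [2.57, 2.57, 3.01, 3.14, 3.14, 3.14].

### API

Orientations are given as a 3x3 rotation matrix whose columns are the frame's x, y, z axes.
In Python, from bench import status, imaging, arm gives the robot as it stands.
- The arm moves only by the shell command python3 -m crank 'ROWS' [OPENING] [FORCE]. ROWS is a JSON list of rows, 1 to 8 of them, each of 4 numbers: dx, dy, dz in m, then a turn about the tool's z in rad; each row is the pose to reach, as a shift and turn from the pose commanded when the command began, along the tool's axes at that moment; what a row does not reach only later rows make up. A row lasts 1/12 s, in which the tool goes at most 0.0417 m and 0.125 rad, less where a joint would pass 70% of its speed; a pose out of reach is approached as far as the arm can. OPENING is the opening from 0.0 (shut) to 1.0 (fully open), set as the command begins (- or left out keeps the last). The fingers move at their own pace and stop on an object; FORCE is the grip in N (left out, the last holds). Time passes only in rows, so rows that do not move let the fingers close. It prints the time, the measured TCP pose, the force, the opening and the grip force at its end.
- status.sense(): the state, without advancing time (a new reading comes with each control period).
- imaging.read_camera(name): name is "side" or "top" or "wrist"; returns the picture (384x512x3 uint8, red, green, blue); there is no depth.
- imaging.camera_params(name): a dict with "intrinsics" (3x3 intrinsics, pixels), "position" and "orientation" of the camera in the world. Camera axes: x right, y up, looking along -z (the intrinsics and any distortion apply to the point x, -y, -z); pixel columns grow to the right and rows downward; lengths in m; the calibration is good to about 2 mm. A picture is of the moment at which its call begins: read the wrist's pose just before it. camera_params takes no time and is no camera call; for the wrist camera it gives the pose at the moment of the call.
- arm.finish_job(): hands the job in; it is judged then, once.
The state is a dict: "clock": time; "joint_positions": joint angles; "qd": joint speeds; "tau": joint torques, N m; "tool_pos": TCP position; "eef_rot": TCP orientation; "wrist_force": force on the tool from outside, world axes, zero at the start; "moment": the same for the moment, N m; "opening": opening from 0.0 (shut) to 1.0 (fully open); "grip_force": force on a finger pad.
Only numpy, scipy, OpenCV 4.12 (cv2) and the standard library are available. Lean on these libraries where they do the work, as an engineer would, in place of code of your own. Each camera call takes 0.05 s, during which the arm holds its last target. There are 200 camera calls.

## Working session

There is one attempt and no reset: what is moved stays moved. The work goes in short steps, Python scripts to look and compute and a shell command to move; the robot and the scene stay as the last step left them, time stands still between calls to the robot, and variables do not carry over. Pictures are saved under pics/ and viewed, at most 10 in all, crops included, and the job is handed in when it is done.

```bash
mkdir -p pics; ls; python3 - <<'E'
from bench import status, imaging
import cv2
s=status.sense();print(s['clock'],s['tool_pos'],s['eef_rot'],s['opening'])
for n in['top','side']:
    im=imaging.read_camera(n);cv2.imwrite(f'pics/{n}0.png',im[...,::-1])
    p=imaging.camera_params(n);print(n,p)
E
```

```text
pics
0.0 [ 0.1801935  -0.54547836  0.23782264] [[ 9.49586983e-01  3.13503617e-01 -2.08110588e-04]
 [ 3.13503500e-01 -9.49585490e-01  1.71814446e-03]
 [ 3.41025707e-04 -1.69677101e-03 -9.99998502e-01]] 1.000395281395863
top {'intrinsics': array([[368.27633938,   0.        , 253.53289878],
       [  0.        , 368.27633938, 192.5105063 ],
       [  0.        ,   0.        ,   1.        ]]), 'position': array([ 0.43209161, -0.01194577,  0.98731972]), 'orientation': array([[-1.00485949e-04,  9.91934647e-01, -1.26750329e-01],
       [-9.99815803e-01, -2.53230582e-03, -1.90249166e-02],
       [-1.91924445e-02,  1.26725070e-01,  9.91752190e-01]])}
side {'intrinsics': array([[482.80056244,   0.        , 265.85639722],
       [  0.        , 482.80056244, 188.57609791],
       [  0.        ,   0.        ,   1.        ]]), 'position': array([0.17083219, 0.86791421, 0.80939825]), 'orientation': array([[-0.92412715,  0.22457579, -0.30911927],
       [-0.38152393, -0.58620186,  0.71470755],
       [-0.02070028,  0.77841705,  0.62740609]])}
```

View pics/top0.png

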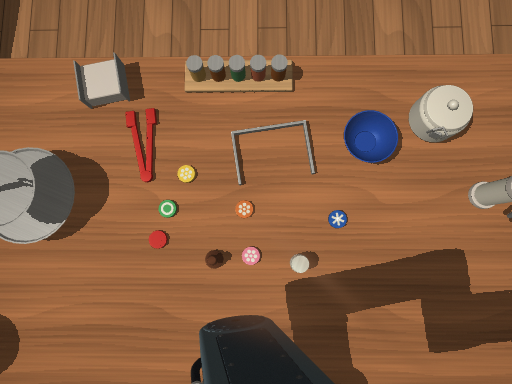

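The caddy opens toward the robot, with corners near (240,184), (233,132), (306,122) and (314,173). The discs are orange (244,209), blue (338,219) and green (168,209). The yellow, pink and red discs are decoys; the stamp is at (214,259) and the tin at (300,263).

```bash
cat > h.py <<'E'
from bench import status, imaging
import cv2, numpy as np
def ray(n,u,v,z,p=None):
    p=p or imaging.camera_params(n);K=p['intrinsics']
    d=np.linalg.inv(K)@[u,v,1]; d=p['orientation']@(d*[1,-1,-1]); o=p['position']
    return o+d*(z-o[2])/d[2]
R={'orange':((5,150,120),(16,255,255)),'blue':((100,150,60),(118,255,255)),'green':((55,120,60),(85,255,255)),
 'red':((0,215,90),(3,255,255)),'yellow':((22,150,120),(32,255,255))}
def discs(n='top',im=None):
    im=imaging.read_camera(n) if im is None else im
    hsv=cv2.cvtColor(im,cv2.COLOR_RGB2HSV);out={}
    for k,(a,b) in R.items():
        m=cv2.inRange(hsv,a,b)
        m=cv2.morphologyEx(m,cv2.MORPH_CLOSE,np.ones((3,3)))
        cs,_=cv2.findContours(m,cv2.RETR_EXTERNAL,cv2.CHAIN_APPROX_NONE)
        for c in cs:
            (u,v),r=cv2.minEnclosingCircle(c)
            if 5<r<14 and cv2.contourArea(c)>60:
                out.setdefault(k,[]).append((round(u,1),round(v,1),round(r,1),ray(n,u,v,.009)[:2].round(3)))
    return im,out
def caddyT():
    import json;o,t=json.load(open('caddy.json'));c,s=np.cos(t),np.sin(t)
    return np.array(o),np.array([[c,-s],[s,c]])
E
python3 - <<'E'
from h import *
im,d=discs(im=cv2.imread('pics/top0.png')[...,::-1].copy())
for k in d:print(k,d[k])
for nm,u,v,z in [('ML',240,184,.02),('BL',233,132,.02),('BR',306,122,.02),('MR',314,173,.02),('stamp',214,259,.055),('tin',300,263,.055),('pink',251,256,.01),('tongs',148,179,.01),('bowl',371,137,.05)]:
    print(nm,ray('top',u,v,z)[:2].round(3))
c=im[100:290,130:400];cv2.imwrite('pics/crop.png',cv2.resize(c,None,fx=2.9,fy=2.9,interpolation=cv2.INTER_CUBIC)[...,::-1])
E
```

```text
blue [(337.1, 218.7, 9.0, array([ 0.487, -0.214]))]
green [(167.4, 208.4, 8.8, array([0.515, 0.237]))]
yellow [(186.0, 173.0, 8.6, array([0.611, 0.19 ]))]
ML [0.579 0.043]
BL [0.721 0.062]
BR [ 0.748 -0.135]
MR [ 0.608 -0.154]
stamp [0.384 0.105]
tin [ 0.374 -0.11 ]
pink [0.389 0.013]
tongs [0.595 0.292]
bowl [ 0.697 -0.299]
```

View pics/crop.png

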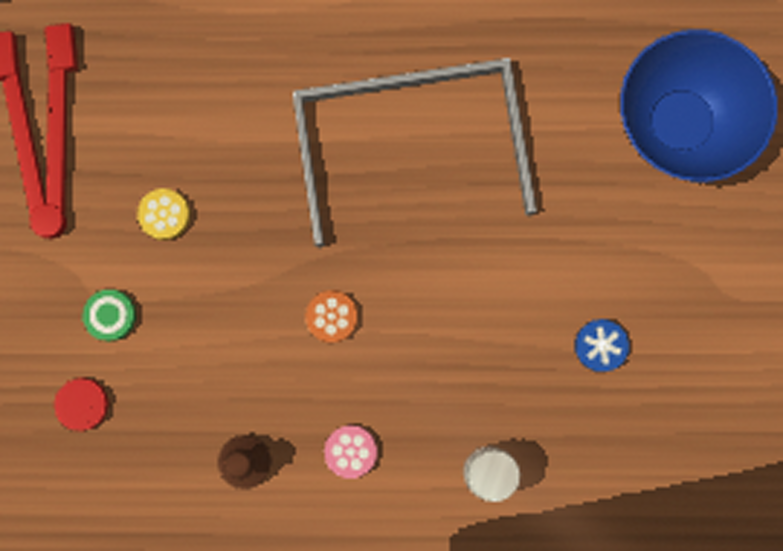

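```bash
echo '[[0.662,-0.046],0.135]' > caddy.json
cat >> h.py <<'E'
OFF=.009+np.sqrt(24**2-12**2)/1000   # disc centre ahead of TCP, 24 mm gap
def W(c): o,Rm=caddyT(); return o+Rm@np.array(c)
def C(w): o,Rm=caddyT(); return Rm.T@(np.array(w)-o)
def go(xy,z,yaw,s=None):
    """tool-frame shift and turn from now to world pose (tool down)"""
    s=s or status.sense();Rt=np.array(s['eef_rot'])
    d=Rt.T@(np.array([*xy,z])-s['tool_pos']);y0=np.arctan2(Rt[1,0],Rt[0,0])
    return d.round(3),round(-((yaw-y0+np.pi)%(2*np.pi)-np.pi),3)
def push(a,b,gap=.02):
    """a,b disc centre world -> start xy, end xy, heading"""
    a,b=np.array(a),np.array(b);u=(b-a)/np.linalg.norm(b-a)
    return a-u*(OFF+gap),b-u*OFF,np.arctan2(u[1],u[0]),np.linalg.norm(b-a)
E
python3 - <<'E'
from h import *
for n,u,v in [('orange',244.5,209)]: o=ray('top',u,v,.01)[:2];print(n,o,C(o))
for n,w in [('blue',(.487,-.214)),('green',(.515,.237)),('yel',(.611,.19)),('stamp',(.384,.105))]: print(n,C(w).round(3))
for u,v in[(240.7,183.8),(232.4,132.4),(305.9,121.4),(313.8,173.1)]: print(C(ray('top',u,v,.02)[:2]).round(3))
st,e,h,L=push(o,W((.035,-.035)));print(st,e,h,L,go(st,.10,h))
# side-view check of orange
K=imaging.camera_params('side');p=K['orientation'].T@(np.array([*o,.01])-K['position']);q=K['intrinsics']@(p*[1,-1,-1]);print(q[:2]/q[2])
E
```

```text
orange [0.51280901 0.03085557] [-0.13748953  0.09623595]
blue [-0.196 -0.143]
green [-0.108  0.3  ]
yel [-0.019  0.241]
stamp [-0.255  0.187]
[-0.07   0.097]
[0.072 0.101]
[ 0.075 -0.1  ]
[-0.069 -0.099]
[0.46949162 0.05539352] [ 0.67547673 -0.06129058] -0.5153990763259523 0.21673835343025294 (array([ 0.463, -0.48 ,  0.139]), np.float64(0.834))
[273.81646355 210.51525884]
```

View pics/side0.png

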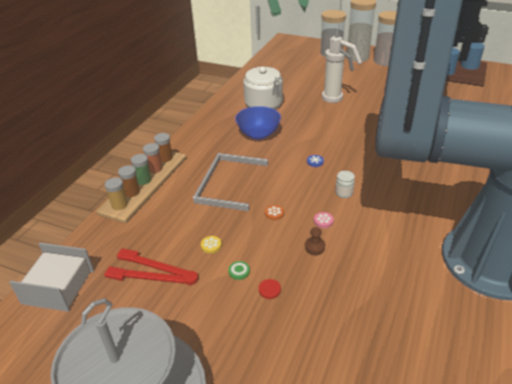

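The side view shows the orange disc at (274,212), against a prediction of (274,210.5), and the layout matches the top view.

```bash
python3 -m crank '[[0.23,-0.23,0.04,0.83],[0.23,-0.23,0.04,0.83],[0.23,-0.23,0.04,0.83],[0.23,-0.23,0.04,0.83],[0.23,-0.23,0.04,0.83],[0.23,-0.23,0.04,0.83],[0.23,-0.23,0.04,0.83],[0.23,-0.23,0.04,0.83]]' 0.273; python3 -c "
from h import *
print(go((.4695,.0554),.06,-.515))"
```

```text
clock: 0.77
tool_pos: [0.3267, -0.2538, 0.1983]
eef_rot: [[0.869, -0.495, 0.0], [-0.495, -0.869, 0.0], [0.0, -0.0, -1.0]]
wrist_force: [0.7, -0.6, -0.1]
opening: 0.421
grip_force: 0.0
(array([-0.029, -0.339,  0.138]), np.float64(-0.002))
```

```bash
python3 -m crank '[[-0.02,-0.24,0.06,0],[-0.02,-0.24,0.06,0],[-0.02,-0.24,0.06,0],[-0.02,-0.24,0.06,0],[-0.02,-0.24,0.06,0],[-0.02,-0.24,0.06,0],[-0.02,-0.24,0.06,0]]' ; python3 -c "
from h import *
print(go((.4695,.0554),.004,-.515))"
```

```text
clock: 1.35
tool_pos: [0.4264, -0.0303, 0.1368]
eef_rot: [[0.875, -0.483, -0.002], [-0.483, -0.875, 0.003], [-0.004, -0.002, -1.0]]
wrist_force: [-0.3, 0.3, -0.1]
opening: 0.274
grip_force: 0.0
(array([-0.003, -0.096,  0.133]), np.float64(0.01))
```

```bash
python3 -m crank '[[-0.003,-0.04,0.01,0],[-0.003,-0.08,0.04,0],[-0.003,-0.097,0.075,0],[-0.003,-0.097,0.10,0],[-0.003,-0.097,0.115,0],[-0.003,-0.097,0.125,0],[-0.003,-0.097,0.13,0],[-0.003,-0.097,0.13,0]]' ; python3 -c "
from h import *
print(go((.4695,.0554),.004,-.515))
im,d=discs('wrist');cv2.imwrite('pics/w1.png',im[...,::-1])
print(go((.67547,-.0613),.004,-.515))"
```

```text
clock: 2.02
tool_pos: [0.4708, 0.0491, 0.0082]
eef_rot: [[0.872, -0.49, -0.001], [-0.49, -0.872, 0.0], [-0.001, 0.001, -1.0]]
wrist_force: [0.2, -0.1, 0.6]
opening: 0.269
grip_force: 0.0
(array([-0.004, -0.005,  0.004]), np.float64(0.003))
(array([ 0.232, -0.004,  0.005]), np.float64(0.003))
```

View pics/w1.png

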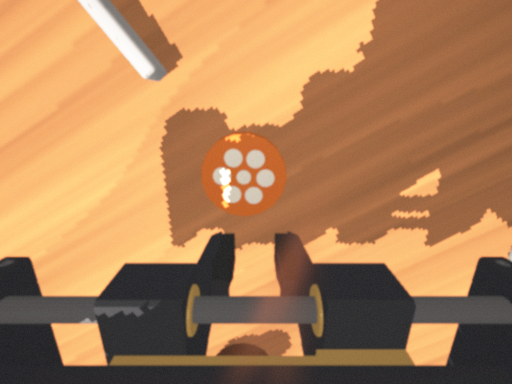

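The wrist view shows the orange disc at (244,174), about 6 mm left of the finger centre line (u≈255). I'll correct that and start the push.

```bash
python3 -m crank '[[0,-0.005,0.004,0],[0.006,-0.006,0.004,0],[0.012,-0.006,0.004,0],[0.018,-0.006,0.004,0],[0.024,-0.006,0.004,0],[0.031,-0.006,0.004,0],[0.04,-0.006,0.004,0],[0.05,-0.006,0.004,0]]'; python3 -m crank '[[0.012,0,0,0],[0.024,0,0,0],[0.036,0,0,0],[0.048,0,0,0],[0.06,0,0,0],[0.072,0,0,0],[0.082,0,0,0],[0.09,0,0,0]]' ; python3 -c "
from h import *
im,d=discs('wrist');cv2.imwrite('pics/w2.png',im[...,::-1])
print(go((.67547,-.0613),.004,-.515), C(status.sense()['tool_pos'][:2]))"
```

```text
clock: 2.73
tool_pos: [0.5185, 0.0298, 0.0047]
eef_rot: [[0.872, -0.489, -0.0], [-0.489, -0.872, -0.0], [-0.0, 0.0, -1.0]]
wrist_force: [-0.0, 0.2, 0.8]
opening: 0.273
grip_force: 0.2
clock: 3.4
tool_pos: [0.5975, -0.0146, 0.0047]
eef_rot: [[0.872, -0.49, 0.0], [-0.49, -0.872, -0.0], [0.0, -0.0, -1.0]]
wrist_force: [-0.4, -0.4, 0.1]
opening: 0.273
grip_force: 0.1
(array([0.089, 0.002, 0.001]), np.float64(0.003)) [-0.05859336  0.03895486]
```

View pics/w2.png

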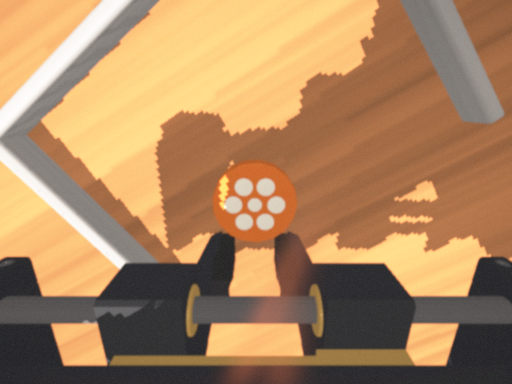

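The orange disc sits cradled at (255,202) between the fingertips, and the caddy's side wall is clear on the left. I'll finish this push, back off and lift.

```bash
python3 -m crank '[[0.012,0,0,0],[0.026,0,0,0],[0.04,0,0,0],[0.054,0,0,0],[0.066,0,0,0],[0.076,0,0,0],[0.083,0,0,0],[0.086,0,0,0]]'; python3 -m crank '[[-0.01,0,0,0],[-0.03,0,0,0],[-0.04,0,-0.03,0],[-0.04,0,-0.07,0],[-0.04,0,-0.10,0]]'; python3 -c "
from h import *
st,e,h,L=push((.487,-.214),W((-.025,-.014)));print(st,e,h,L,C(st),C(e),go(st,.10,h))"
```

```text
clock: 4.12
tool_pos: [0.6719, -0.0563, 0.0046]
eef_rot: [[0.872, -0.489, 0.0], [-0.489, -0.872, -0.0], [0.0, -0.0, -1.0]]
wrist_force: [-0.2, 0.1, 0.5]
opening: 0.272
grip_force: 0.1
clock: 4.53
tool_pos: [0.6353, -0.0354, 0.1061]
eef_rot: [[0.873, -0.489, -0.001], [-0.489, -0.873, 0.0], [-0.001, 0.0, -1.0]]
wrist_force: [1.2, -0.4, 0.4]
opening: 0.275
grip_force: 0.0
[ 0.45164051 -0.24904588] [ 0.61795723 -0.08420426] 0.7809438458141451 0.2141666346596694 [-0.23577351 -0.17288608] [-0.04878396 -0.03192892] (array([-0.056,  0.276,  0.006]), np.float64(-1.291))
```

```bash
python3 -m crank '[[-0.056,0.276,0,-1.29],[-0.056,0.276,0,-1.29],[-0.056,0.276,0,-1.29],[-0.056,0.276,0,-1.29],[-0.056,0.276,0,-1.29],[-0.056,0.276,0,-1.29],[-0.056,0.276,0,-1.29],[-0.056,0.276,0,-1.29]]'; python3 -c "
from h import *
im,d=discs();print(d['blue'])
st,e,h,L=push(d['blue'][0][3],W((-.025,-.014)));print(st,e,h,L,go(st,.005,h))"
```

```text
clock: 5.2
tool_pos: [0.4496, -0.2522, 0.1047]
eef_rot: [[0.909, 0.416, -0.001], [0.416, -0.909, -0.001], [-0.001, 0.0, -1.0]]
wrist_force: [0.9, -1.5, -1.0]
opening: 0.273
grip_force: 0.0
[(337.1, 218.7, 9.0, array([ 0.487, -0.214]))]
[ 0.45164051 -0.24904588] [ 0.61795723 -0.08420426] 0.7809438458141451 0.2141666346596694 (array([ 0.003, -0.002,  0.1  ]), np.float64(-0.344))
```

```bash
python3 -m crank '[[0.003,-0.002,0.01,-0.344],[0.003,-0.002,0.04,-0.344],[0.003,-0.002,0.07,-0.344],[0.003,-0.002,0.09,-0.344],[0.003,-0.002,0.097,-0.344],[0.003,-0.002,0.1,-0.344],[0.003,-0.002,0.1,-0.344]]'; python3 -c "
from h import *
im,d=discs('wrist');print(d)
hsv=cv2.cvtColor(im,cv2.COLOR_RGB2HSV);m=cv2.inRange(hsv,(100,120,40),(125,255,255))
n,_,s,c=cv2.connectedComponentsWithStats(m);print([(s[i],c[i]) for i in range(1,n) if s[i][4]>800])
st,e,h,L=push((.487,-.214),W((-.025,-.014)));print(go(st,.005,h),go(e,.005,h))"
```

```text
clock: 5.83
tool_pos: [0.4548, -0.2459, 0.0047]
eef_rot: [[0.718, 0.696, -0.0], [0.696, -0.718, 0.0], [0.0, -0.001, -1.0]]
wrist_force: [0.4, 0.6, 0.9]
opening: 0.271
grip_force: 0.0
{'orange': [(241.5, 287.1, 12.9, array([ 0.43, -0.26]))]}
[(array([ 210,  134,   87,   84, 3633], dtype=int32), array([253.17396091, 174.49793559]))]
(array([-0.004, -0.001,  0.001]), np.float64(-0.011)) (array([ 0.23 , -0.003,  0.001]), np.float64(-0.011))
```

The blue disc is centred at u≈253.5 between the fingers. Pushing it now.

```bash
python3 -m crank '[[0.007,0,0,-0.01],[0.014,-0.001,0,-0.01],[0.02,-0.001,0,-0.01],[0.026,-0.001,0,-0.01],[0.034,-0.001,0,-0.01],[0.045,-0.001,0,-0.01],[0.057,-0.001,0,-0.01],[0.07,-0.001,0,-0.01]]'; python3 -m crank '[[0.013,0,0,0],[0.026,0,0,0],[0.039,0,0,0],[0.052,0,0,0],[0.065,0,0,0],[0.078,0,0,0],[0.088,0,0,0],[0.095,0,0,0]]'; python3 -c "
from h import *
im,d=discs('wrist')
hsv=cv2.cvtColor(im,cv2.COLOR_RGB2HSV);m=cv2.inRange(hsv,(100,120,40),(125,255,255))
n,_,s,c=cv2.connectedComponentsWithStats(m);print([(s[i],c[i]) for i in range(1,n) if s[i][4]>800])
st,e,h,L=push((.487,-.214),W((-.025,-.014)));print(go(e,.005,h),C(status.sense()['tool_pos'][:2]))"
```

```text
clock: 6.55
tool_pos: [0.5049, -0.1961, 0.0048]
eef_rot: [[0.711, 0.703, 0.0], [0.703, -0.711, -0.0], [0.0, 0.0, -1.0]]
wrist_force: [-0.9, -0.4, 0.8]
opening: 0.273
grip_force: 0.3
clock: 7.22
tool_pos: [0.5725, -0.1291, 0.0047]
eef_rot: [[0.71, 0.704, 0.0], [0.704, -0.71, 0.0], [0.0, 0.0, -1.0]]
wrist_force: [-0.1, -0.0, -0.3]
opening: 0.276
grip_force: 0.2
[(array([ 213,  161,   84,   81, 3374], dtype=int32), array([254.33224659, 199.53497333]))]
(array([ 0.063,  0.   , -0.   ]), np.float64(0.0)) [-0.09929072 -0.06993377]
```

Next: finish this push, back off, lift, and head for the green disc.

```bash
python3 -m crank '[[0.012,0,0,0],[0.025,0,0,0],[0.038,0,0,0],[0.049,0,0,0],[0.057,0,0,0],[0.061,0,0,0],[0.063,0,0,0],[0.063,0,0,0]]'; python3 -m crank '[[-0.01,0,0,0],[-0.03,0,0,0],[-0.04,0,-0.03,0],[-0.04,0,-0.07,0],[-0.04,0,-0.10,0]]'; python3 -c "
from h import *
st,e,h,L=push((.515,.237),W((-.118,.055)));print(st,e,h,L,C(st),C(e),go(st,.10,h+np.pi))"
```

```text
clock: 7.93
tool_pos: [0.6165, -0.0856, 0.0046]
eef_rot: [[0.71, 0.704, -0.0], [0.704, -0.71, -0.0], [-0.0, -0.0, -1.0]]
wrist_force: [-0.4, -0.5, 0.1]
opening: 0.275
grip_force: 0.0
clock: 8.35
tool_pos: [0.5865, -0.1155, 0.1062]
eef_rot: [[0.712, 0.702, -0.001], [0.702, -0.712, 0.0], [-0.001, -0.001, -1.0]]
wrist_force: [0.8, -0.5, 1.1]
opening: 0.28
grip_force: 0.0
[0.51040126 0.28657176] [0.53491989 0.02227518] -1.4782917044245738 0.24543142614592817 [-0.10545846  0.34994952] [-0.11673467  0.08475772] (array([ 0.228, -0.34 ,  0.006]), np.float64(-0.885))
```

```bash
python3 -m crank '[[0.18,-0.27,0,-0.885],[0.18,-0.27,0,-0.885],[0.18,-0.27,0,-0.885],[0.18,-0.27,0,-0.885],[0.18,-0.27,0,-0.885],[0.18,-0.27,0,-0.885],[0.18,-0.27,0,-0.885],[0.18,-0.27,0,-0.885]]'; python3 -c "
from h import *
im,d=discs();print(d);cv2.imwrite('pics/t3.png',im[...,::-1])
g=d['green'][0][3] if 'green' in d else (.515,.237)
st,e,h,L=push(g,W((-.118,.055)));print(st,go(st,.005,h+np.pi))"
```

```text
clock: 9.02
tool_pos: [0.5245, 0.206, 0.1048]
eef_rot: [[-0.101, 0.995, -0.0], [0.995, 0.101, 0.0], [0.0, -0.0, -1.0]]
wrist_force: [0.2, 0.2, 0.2]
opening: 0.274
grip_force: 0.0
{'orange': [(281.5, 208.5, 13.4, array([ 0.514, -0.068]))], 'blue': [(279.9, 162.6, 8.6, array([ 0.638, -0.064]))], 'yellow': [(186.0, 173.0, 8.6, array([0.611, 0.19 ]))]}
[0.51040126 0.28657176] (array([ 0.077, -0.005,  0.1  ]), np.float64(0.007))
```

View pics/t3.png

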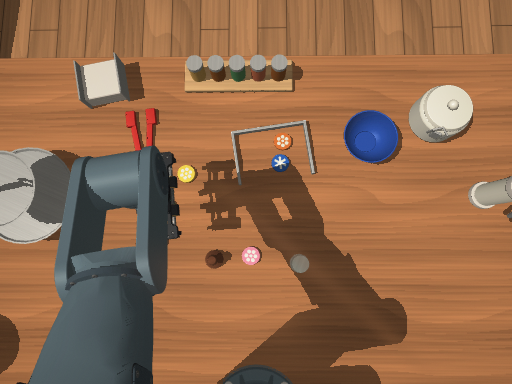

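The orange disc (283,142) and blue disc (280,163) are both inside the caddy. Next I descend behind the green disc.

```bash
python3 -m crank '[[0.04,-0.005,0,0],[0.078,-0.005,0,0],[0.078,-0.005,0.03,0],[0.078,-0.005,0.065,0],[0.078,-0.005,0.087,0],[0.078,-0.005,0.096,0],[0.078,-0.005,0.1,0],[0.078,-0.005,0.1,0]]'; python3 -c "
from h import *
im,d=discs('wrist')
hsv=cv2.cvtColor(im,cv2.COLOR_RGB2HSV);m=cv2.inRange(hsv,(45,80,30),(90,255,255))
n,_,s,c=cv2.connectedComponentsWithStats(m);print([(s[i],c[i]) for i in range(1,n) if s[i][4]>500])
cv2.imwrite('pics/w4.png',im[...,::-1])
st,e,h,L=push((.515,.237),W((-.118,.055)));print(go(st,.005,h+np.pi),go(e,.005,h+np.pi))"
```

```text
clock: 9.73
tool_pos: [0.5135, 0.2808, 0.0045]
eef_rot: [[-0.093, 0.996, -0.001], [0.996, 0.093, -0.0], [-0.0, -0.001, -1.0]]
wrist_force: [0.6, 0.3, -0.1]
opening: 0.275
grip_force: 0.0
[(array([228, 269,  52,  27, 850], dtype=int32), array([253.88588235, 281.23529412]))]
(array([ 0.006, -0.003,  0.001]), np.float64(0.001)) (array([-0.26 , -0.004,  0.001]), np.float64(0.001))
```

View pics/w4.png

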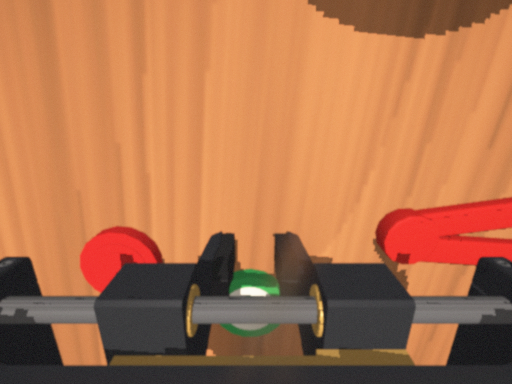

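The green disc shows between the fingers at u≈253, so it is centred. The red decoy and the tongs are clear of the fingers. Pushing toward tool −x.

```bash
python3 -m crank '[[-0.006,0,0,0],[-0.012,0,0,0],[-0.018,0,0,0],[-0.024,0,0,0],[-0.033,0,0,0],[-0.045,-0.001,0,0],[-0.057,-0.001,0,0],[-0.07,-0.001,0,0]]'; python3 -m crank '[[-0.013,0,0,0],[-0.026,0,0,0],[-0.039,0,0,0],[-0.052,0,0,0],[-0.065,-0.001,0,0],[-0.078,-0.001,0,0],[-0.091,-0.001,0,0],[-0.104,-0.001,0,0]]';  python3 -m crank '[[-0.013,0,0,0],[-0.026,0,0,0],[-0.039,0,0,0],[-0.052,0,0,0],[-0.064,-0.001,0,0],[-0.074,-0.001,0,0],[-0.081,-0.001,0,0],[-0.085,-0.001,0,0]]'; python3 -m crank '[[0.01,0,0,0],[0.04,0,0,0],[0.05,0,-0.04,0],[0.05,0,-0.08,0],[0.05,0,-0.10,0]]'; python3 -c "
from h import *
g=W((-.118,.055));st,e,h,L=push(g,W((.0,.056)),.025);print(g,st,go(st,.10,h))"
```

```text
clock: 10.45
tool_pos: [0.5191, 0.2106, 0.0048]
eef_rot: [[-0.094, 0.996, -0.0], [0.996, 0.094, -0.0], [-0.0, -0.0, -1.0]]
wrist_force: [0.3, 0.7, 0.3]
opening: 0.275
grip_force: 0.3
clock: 11.12
tool_pos: [0.528, 0.1069, 0.0047]
eef_rot: [[-0.094, 0.996, -0.0], [0.996, 0.094, -0.0], [-0.0, -0.0, -1.0]]
wrist_force: [0.0, -0.4, 0.4]
opening: 0.274
grip_force: 0.2
clock: 11.78
tool_pos: [0.5351, 0.0225, 0.0047]
eef_rot: [[-0.094, 0.996, 0.0], [0.996, 0.094, -0.0], [-0.0, 0.0, -1.0]]
wrist_force: [0.2, -0.2, -0.2]
opening: 0.271
grip_force: 0.2
clock: 12.2
tool_pos: [0.5314, 0.0755, 0.1082]
eef_rot: [[-0.097, 0.995, 0.003], [0.995, 0.097, 0.0], [-0.0, 0.003, -1.0]]
wrist_force: [1.0, 0.4, 0.8]
opening: 0.274
grip_force: 0.0
[ 0.53767118 -0.00738208] [ 0.48344947 -0.01521533] (array([-0.086, -0.057,  0.008]), np.float64(1.524))
```

```bash
python3 -m crank '[[-0.08,-0.057,0,1.52],[-0.08,-0.057,0,1.52],[-0.08,-0.057,0,1.52],[-0.08,-0.057,0,1.52],[-0.08,-0.057,0,1.52],[-0.08,-0.057,0,1.52],[-0.08,-0.057,0,1.52],[-0.08,-0.057,0,1.52]]'; python3 -m crank '[[0,0,0,0.52],[0,0,0,0.52],[0,0,0,0.52],[0,0,0,0.52],[0,0,0,0.52]]'; python3 -c "
from h import *
im,d=discs();print(d.get('green'))
im,_=discs('wrist');cv2.imwrite('pics/w5.png',im[...,::-1])
hsv=cv2.cvtColor(im,cv2.COLOR_RGB2HSV);m=cv2.inRange(hsv,(45,80,30),(90,255,255));M=cv2.moments(m,True);u,v=M['m10']/M['m00'],M['m01']/M['m00']
g=ray('wrist',u,v,.009)[:2];print(u,v,g,C(g))
st,e,h,L=push(g,W((.0,.057)),.02);print(st,e,h,go(st,.005,h))"
```

```text
clock: 12.87
tool_pos: [0.4809, -0.0105, 0.1047]
eef_rot: [[0.79, 0.613, -0.0], [0.613, -0.79, 0.0], [0.0, -0.0, -1.0]]
wrist_force: [0.2, -0.1, -0.6]
opening: 0.271
grip_force: 0.0
clock: 13.28
tool_pos: [0.4809, -0.0105, 0.1047]
eef_rot: [[0.99, 0.141, -0.0], [0.141, -0.99, 0.0], [-0.0, -0.0, -1.0]]
wrist_force: [-0.6, -0.4, -0.8]
opening: 0.273
grip_force: 0.0
None
260.41067615658363 132.46476868327403 [ 0.53925213 -0.00818338] [-0.11654128  0.05399321]
[ 0.49010972 -0.01615402] [0.62492795 0.00571279] 0.16079449126653145 (array([0.008, 0.007, 0.1  ]), np.float64(-0.012))
```

View pics/w5.png

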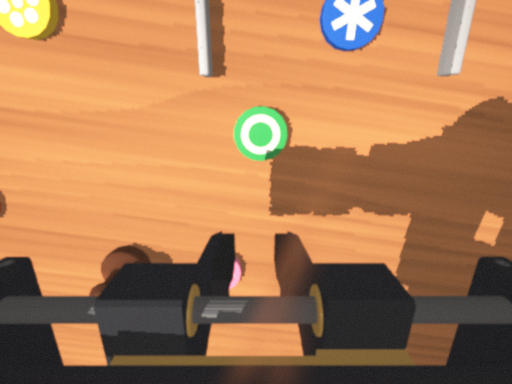

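The green disc is at (260,133), in front of the mouth between the left wall and the blue disc. I'll descend and push it in.

```bash
python3 -m crank '[[0.006,0.007,0.02,-0.02],[0.006,0.007,0.055,-0.02],[0.006,0.007,0.08,-0.02],[0.006,0.007,0.093,-0.02],[0.006,0.007,0.1,-0.02],[0.006,0.007,0.1,-0.02]]'; python3 -m crank '[[0.006,0,0,0],[0.012,0,0,0],[0.018,0,0,0],[0.025,0,0,0],[0.034,0,0,0],[0.044,0,0,0],[0.055,0,0,0],[0.066,0,0,0]]';  python3 -c "
from h import *
im,_=discs('wrist')
hsv=cv2.cvtColor(im,cv2.COLOR_RGB2HSV);m=cv2.inRange(hsv,(45,80,30),(90,255,255));M=cv2.moments(m,True);print(M['m10']/M['m00'],M['m01']/M['m00'])
print(go((.6249,.0055),.005,.15),C(status.sense()['tool_pos'][:2]))"
```

```text
clock: 13.88
tool_pos: [0.4868, -0.0171, 0.0033]
eef_rot: [[0.986, 0.167, -0.003], [0.167, -0.986, 0.001], [-0.003, -0.001, -1.0]]
wrist_force: [0.3, 0.8, -0.1]
opening: 0.276
grip_force: 0.0
clock: 14.55
tool_pos: [0.5545, -0.0067, 0.0052]
eef_rot: [[0.986, 0.165, 0.001], [0.165, -0.986, -0.0], [0.001, 0.0, -1.0]]
wrist_force: [0.0, 0.6, 0.4]
opening: 0.275
grip_force: 0.3
254.17953833000854 199.76403533770304
(array([ 0.069, -0.001,  0.001]), np.float64(0.016)) [-0.09896626  0.053015  ]
```

```bash
python3 -m crank '[[0.01,0,0,0],[0.022,0,0,0],[0.035,0,0,0],[0.047,0,0,0],[0.057,0,0,0],[0.065,0,0,0],[0.069,0,0,0],[0.07,0,0,0]]'; python3 -m crank '[[-0.01,0,0,0],[-0.04,0,0,0],[-0.07,0,-0.04,0],[-0.09,0,-0.08,0],[-0.11,0,-0.12,0],[-0.14,0,-0.15,0],[-0.17,0,-0.17,0],[-0.20,0,-0.18,0]]';python3 -m crank '[[-0.03,0.04,0,0],[-0.03,0.08,0,0],[-0.03,0.12,0,0],[-0.03,0.16,0,0],[-0.03,0.2,0,0],[-0.03,0.24,0,0],[-0.03,0.28,0,0],[-0.03,0.3,0,0]]'; python3 -c "
from h import *
im,d=discs()
c=im[90:290,100:420];cv2.imwrite('pics/end.png',cv2.resize(c,None,fx=2.5,fy=2.5,interpolation=cv2.INTER_CUBIC)[...,::-1])
for k in d:
  for q in d[k]: print(k,q[:3],q[3],C(q[3]).round(3))"
```

```text
clock: 15.27
tool_pos: [0.6229, 0.0048, 0.0048]
eef_rot: [[0.986, 0.165, 0.0], [0.165, -0.986, -0.0], [0.0, 0.0, -1.0]]
wrist_force: [-0.2, -0.2, 0.5]
opening: 0.271
grip_force: 0.1
clock: 15.93
tool_pos: [0.4251, -0.0288, 0.1877]
eef_rot: [[0.986, 0.165, 0.005], [0.165, -0.986, -0.002], [0.004, 0.002, -1.0]]
wrist_force: [0.5, -0.5, 0.2]
opening: 0.27
grip_force: 0.0
clock: 16.6
tool_pos: [0.4443, -0.3334, 0.1848]
eef_rot: [[0.987, 0.162, 0.001], [0.162, -0.987, -0.002], [0.0, 0.002, -1.0]]
wrist_force: [-1.3, 0.6, -0.5]
opening: 0.27
grip_force: 0.0
blue (279.8, 162.6, 8.5) [ 0.638 -0.064] [-0.026 -0.015]
green (252.7, 157.6, 8.5) [0.652 0.009] [-0.003  0.056]
yellow (186.0, 173.0, 8.6) [0.611 0.19 ] [-0.019  0.241]
```

View pics/end.png

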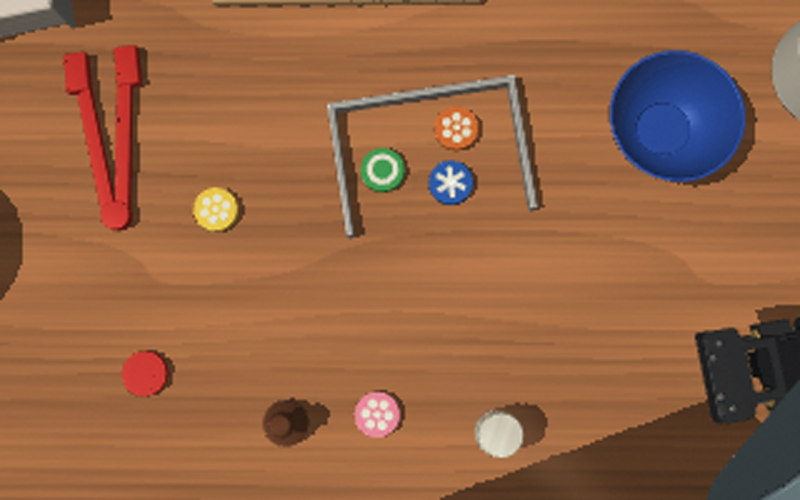

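All three discs lie flat inside the caddy: green (382,170), blue (452,183) and orange (457,129) in the crop. The bystanders and decoys are where they started and the hand is clear.

```bash
python3 -c "
from bench import arm
print(arm.finish_job())"
```

```text
the job is handed in; nothing more can be done
None
```

The orange, blue and green discs are all flat inside the caddy, nothing else visibly moved, the hand is clear, and the job was handed in after about 17 s; no verdict came back.

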